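Take the blade off a desk fan (left-hand spinner nut) for washing

ROBOT

A 6-joint arm with a two-finger parallel gripper is mounted at the origin on the work surface. World frame = base frame: x ahead of the robot, y to its left, z up, the work surface at z = 0. Lengths are in mm, angles in rad, forces in N, time in s.
With the tool pointing down it reaches from about 300 to 775 mm from the base axis. Payload 14.6 kg.
Tool frame: the origin (TCP) lies at the very end of the fingers, on their centre line; the grasp point (between the pads) lies 19 mm behind it; z points along the fingers, y is the line along which they close (so a half turn about z gives the same grasp; the last joint's range is limited). The gripper opens to 94 mm and grips with 3 to 60 N. Pads are 16 mm wide; open, the fingers measure 119 mm over their backs; the gripper's body (75 mm by 177 mm) begins 78 mm behind the grasp point.
Start: joints at [-1.266, 0.3, 1.521, -0, 1.321, -0.067], TCP at [199.804, -512.414, 205.446] pointing down, gripper open.
Joint ranges: [-3.03, 3.03], [-0.79, 2.21], [0.23, 2.52], [-1.04, 4.18], [0, 3.07], [-2.55, 2.55]. Speed limits (rad/s): [2.22, 2.22, 2.57, 3.14, 3.14, 3.14].

INTERFACE

Orientations are given as [roll, pitch, yaw] about the fixed x, y, z axes, in that order (R = Rz(yaw) Ry(pitch) Rx(roll)).
In Python, from cell import manip gives the robot as it stands.
- The arm moves only by the tool servo_tool, never from a script. Its argument "motion" is a list that holds one entry, the list of rows, each a list of 7 numbers: the shift along the world's x, y, z as a fraction of full scale, then the turn, a rotation vector about the world's x, y, z as a fraction of full scale, then the closure, from 0 (fully open) to 1 (shut). In form: [[[x, y, z, rx, ry, rz, gripper], ...]]. A call has 1 to 10 rows; each row is the pose to reach, as a shift and turn from the pose commanded when the call began, turning the shorter way round; what a row does not reach only later rows make up. Full scale, the value 1, is 0.5 m for a shift and pi rad for a turn. A row lasts 1/10 s, in which the tool goes at most 50 mm and 8.59 degrees, less where a joint would pass 70% of its speed; a pose out of reach is approached as far as the arm can. A call with a number of a shift or a turn outside -1 to 1 is refused whole. A call with a gripper value outside its range is refused whole. The fingers move at their own pace and stop on an object; "newtons" is the grip in N (left out, the last holds). Time passes only in rows, so rows that repeat a pose let the fingers close. It gives the time, the measured TCP pose, the force, the opening and the grip force at its end, in the units of the state.
- manip.read_state(): the state, without advancing time (a new reading comes with each control period).
- manip.camera(name): name is "side" or "top"; returns a dict with "frame" (480x640x3 uint8, red, green, blue), "range_z" (480x640 float32, mm along the optical axis (not along the pixel's ray), 0 where there is no reading), "vfov" (degrees; the focal length in pixels is half the picture's height over the tangent of half this angle, whatever the lens; pixels are square), "cx", "cy" (the principal point, pixels), "cam_to_world" (4x4, takes a point from camera to world coordinates). Camera axes: x right, y down, z forward; pixel columns grow to the right and rows downward; lengths in mm; the calibration is good to about 2 mm. A picture is of the moment at which its call begins.
- manip.sign_off(): hands the job in; it is judged then, once.
The state is a dict: "clock": time; "joints": joint angles; "qd": joint speeds; "effort": joint torques, N m; "eef_pos": TCP position; "eef_rot": TCP orientation; "wrist_force": force on the tool from outside, world axes, zero at the start; "moment": the same for the moment, N m; "finger_gap": finger opening in mm; "finger_force": force on a finger pad.
Only numpy, scipy, OpenCV 4.12 (cv2) and the standard library are available. Lean on these libraries where they do the work, as an engineer would, in place of code of your own. Each camera call takes 0.05 s, during which the arm holds its last target. There are 200 camera calls.

TASK

Take the blade off the desk fan so that it can be washed: first unscrew the orange spinner nut, which has a left-hand thread (it undoes clockwise as you look at it), and put it in the steel parts dish, without forcing the thread. Then draw the blue blade off the shaft and set it down flat, hub underside down, in the grey wash tray without dropping it. Leave the bottle, tape roll, breadboard and mouse where they are.

Things in the scene. Friction and masses are not known exactly. Their poses are not given: they have to be found in the camera images.
- spinner_mid (a point): Orange spinner nut, 30 mm high, 90 g: eight-sided, 40 mm across flats (flats face its x, y and half-way between), white arrow on top. Point: its centre; z: thread axis, out of the fan. Left-hand thread, lead 18 mm: turned clockwise seen from its top (negative about z) it backs off along +z, free after about 245 deg (4.3 rad) and 12 mm. Anticlockwise it jams. Part-turned it stays put.
- shaft_seat (a point): Point on the fixed shaft's axis, level with the home nut's underside (= front end of the blade's boss); z points out along the axis, 30 degrees from vertical, leaning to the side of the base's speed knob. The threaded shaft, 22 mm thick, ends 23 mm out from here; the nut's underside must pass its end before it moves sideways. The motor brake keeps the shaft from turning.
- fan: White desk fan, fixed, front guard off. Origin: centre of its round base (172 mm across, 26 mm high) on the desk; shaft_seat lies 184 mm above it. Rear guard: open wire cage, rim 187 mm outside diameter and 20 mm back from shaft_seat. A fork carries it, with tilt knobs 165 mm above the desk on its y axis, 236 mm overall.
- blade_boss (a point): Blue fan blade, 150 mm across, 110 g. Point: centre of its boss, a plain round neck 34 mm in diameter, 18 mm long; z: the blade's axis, out of the fan's front. 9 mm behind the point are the hub's front face (50 mm across) and the foremost parts of the five paddles. Loose on the shaft (25 mm bore, keyed by a cross pin): with the nut off it draws off along z and is clear after 65 mm.
- blade_hub (a point): Centre of the blade's hub, on the blade's axis, 20 mm behind blade_boss and 11 mm above the hub's flat underside, on which the blade lies level.
- tray_in (a point): Grey open wash tray, 200 x 200 mm outside, 22 mm high, 4 mm walls, fixed. The point is the centre of its inner floor, 4 mm above the desk; x and y along its sides.
- dish_floor (a point): Round steel parts dish, fixed, 102 mm across its rim, 88 mm across its base, 18 mm high, 3 mm walls. The point is the centre of its inner floor, 3 mm above the desk; z up.
- cleaner_mid (a point): Bystander: upright bottle with a red cap, 56 mm in diameter, 150 mm high, 220 g, loose. The point is its centre, half-way up.
- tape: Bystander: yellow tape roll lying flat, 100 mm in diameter, 24 mm high, loose. Origin under its centre.
- breadboard: Bystander: cream breadboard, 55 x 165 x 9 mm, long along its y, loose. Origin under its centre.
- mouse: Bystander: white computer mouse, 58 x 100 x 30 mm, long along its y, loose. Origin under its centre.
There are look-alikes about, which are no part of the job. Leave any black or turquoise look-alike of the part that bears spinner_mid alone.

How it is judged:
By the outcome, as a careful person would: the job done as asked, in the order asked, and still so for the second after the job is handed in, with the robot touching nothing.
It also fails if it takes over 72 s, if anything falls off the work surface, if the arm or the gripper's body presses on something with over 40 N, if the wrist force passes 120 N, or if a joint passes its speed limit or range.

## Working session

There is one attempt and no reset: what is moved stays moved. The work goes in short steps, Python scripts to look and compute and a tool call to move; the robot and the scene stay as the last step left them, time stands still between calls to the robot, and variables do not carry over. Pictures are saved under pics/ and viewed, at most 10 in all, crops included, and the job is handed in when it is done.

Besides the shell and the picture viewer there is one more tool, called after "Call:" as name([rows], argument=value, ...), one row to a line, values as JSON. servo_tool: Moves the arm, as the interface text tells. Its arguments: {"type":"object","properties":{"motion":{"type":"array"},"newtons":{"type":"number"}},"required":["motion"]}

```bash
ls; mkdir -p pics
cat > h.py <<'E'
import numpy as np, cv2
from cell import manip
def shot(n,save=None):
    c=manip.camera(n)
    if save: cv2.imwrite('pics/'+save,c['frame'][:,:,::-1])
    return c
def pts(c):
    """world xyz for every pixel from depth"""
    z=c['range_z'].astype(float);h,w=z.shape
    f=h/2/np.tan(np.radians(c['vfov'])/2)
    u,v=np.meshgrid(np.arange(w),np.arange(h))
    p=np.stack([(u-c['cx'])/f*z,(v-c['cy'])/f*z,z],-1)
    T=np.array(c['cam_to_world']);return p@T[:3,:3].T+T[:3,3]
E
python3 - <<'E'
from h import *
for n in('side','top'):
    c=shot(n,n+'0.png');print(n,c['vfov'],c['cx'],c['cy'],np.round(c['cam_to_world'],3).tolist(),(c['range_z']>0).mean())
print(manip.read_state())
E
```

```text
pics
side 54.16946905322661 326.8507161722544 237.96484909804875 [[-0.959, -0.223, 0.177, 381.331], [-0.285, 0.745, -0.603, 602.055], [0.003, -0.628, -0.778, 824.762], [0.0, 0.0, 0.0, 1.0]] 0.996015625
top 45.16860858236195 320.1792307730639 236.00464190747556 [[-0.017, -0.996, 0.084, 478.118], [-1.0, 0.016, -0.013, 66.526], [0.011, -0.084, -0.996, 1139.734], [0.0, 0.0, 0.0, 1.0]] 0.99587890625
{'clock': 0.1, 'joints': array([-1.26560742e+00,  3.00430847e-01,  1.52152143e+00,  2.37059515e-05,
        1.32070463e+00, -6.66231129e-02]), 'qd': array([ 0.0001461 , -0.00064489, -0.00096389,  0.00140086, -0.00015862,
       -0.00021966]), 'effort': array([ 2.28158417e-03, -5.32642257e+01, -3.53285122e+01,  7.10238819e-02,
        2.34699732e-02, -6.21433537e-05]), 'eef_pos': array([ 199.73680478, -512.19446662,  204.93364701]), 'eef_rot': array([-3.14053229e+00, -9.37625982e-05,  3.71806093e-01]), 'wrist_force': array([ 0.49869593, -0.28720109,  0.24116977]), 'moment': array([-0.03032164,  0.00908893, -0.04476   ]), 'finger_force': 0.0, 'finger_gap': 93.9552520072072}
```

View pics/top0.png

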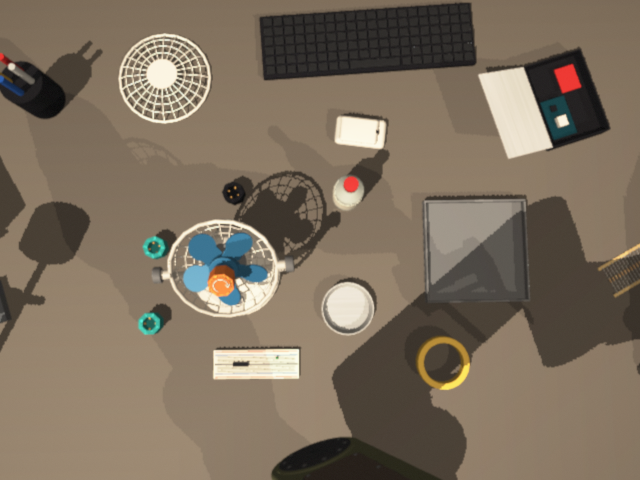

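View pics/side0.png

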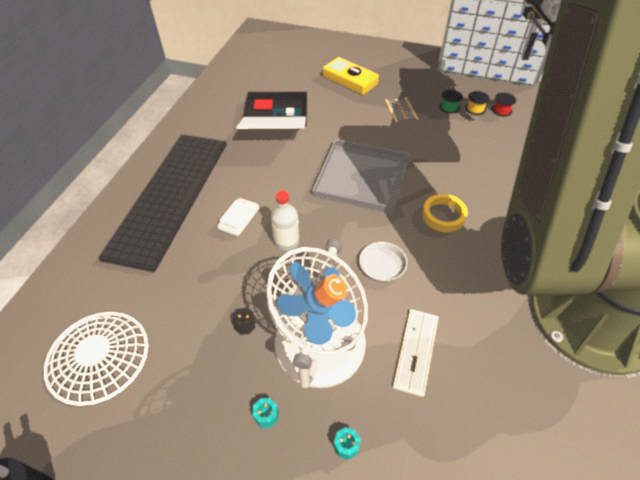

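The top view shows the orange nut on the fan at (222,284), the dish at (348,307), the tray at (476,249), the bottle at (348,192), the tape at (443,362) and the breadboard at (256,363). The side view shows the nut at (331,290), with its axis leaning towards the robot. Next I'll measure these.

```bash
cat > m.py <<'E'
from h import *
np.set_printoptions(precision=3,suppress=True)
def orange(c):
    h=cv2.cvtColor(c['frame'],cv2.COLOR_RGB2HSV);m=cv2.inRange(h,(4,150,80),(17,255,255))
    n,l,s,ce=cv2.connectedComponentsWithStats(m)
    return h,l,s,ce
def plane(P):
    for _ in range(6):
        m=P.mean(0);n=np.linalg.svd(P-m,full_matrices=False)[2][2];n*=np.sign(n[2]);d=(P-m)@n
        P=P[np.abs(d)<max(2*np.median(abs(d)),.8)]
    return P.mean(0),n,len(P)
E
python3 - <<'E'
from m import *
for n in('side','top'):
    c=shot(n);P=pts(c);h,l,s,ce=orange(c)
    for i in np.argsort(-s[1:,4])[:3]+1: print(n,'orange',s[i],P[l==i].mean(0),np.percentile(P[l==i],[2,98],axis=0))
    i=np.argmax(s[1:,4])+1
    hull=cv2.convexHull(np.argwhere(l==i)[:,::-1].astype(np.int32))
    m=np.zeros(l.shape,np.uint8);cv2.fillConvexPoly(m,hull,1)
    H,S,V=cv2.split(h);white=(m>0)&(S<120)&(V>100)
    Q=P[white];print('white arrow',len(Q),Q.mean(0),'px',np.argwhere(white).mean(0))
    # nut top points: near plane through arrow
    A=P[(m>0)]; 
    zz=A[A[:,2]>np.percentile(A[:,2],60)]
    print('topplane',plane(Q))
    if n=='top':
        def obj(name,mask,zlo,zhi):
            M=mask&(P[...,2]>zlo)&(P[...,2]<zhi);k=cv2.connectedComponentsWithStats(M.astype(np.uint8))
            for j in np.argsort(-k[2][1:,4])[:2]+1:
                q=P[k[1]==j];r=cv2.minAreaRect(q[:,:2].astype(np.float32))
                print(name,k[2][j],'rect',np.round(r[0],1),np.round(r[1],1),r[2],'z',np.percentile(q[:,2],[2,50,98]))
        u=np.arange(640)[None]+0*l;v=np.arange(480)[:,None]+0*l
        box=lambda a,b,cc,d:(u>a)&(u<b)&(v>cc)&(v<d)
        obj('tray',box(410,545,185,315),12,40)
        obj('dish',box(315,383,275,340),9,40)
        obj('tape',box(405,480,325,400),12,40)
        obj('bb',box(200,312,338,390),5,25)
        obj('bottle',box(325,370,165,215),100,170)
        obj('blade',(H>95)&(H<115)&(S>120)&box(160,290,210,320),60,300)
        obj('guard',box(140,300,210,325),40,300)
        obj('mouse',box(325,395,105,155),12,50)
E
```

```text
side orange [315 278  25  27 296] [492.318 232.331 209.49 ] [[474.228 214.639 185.776]
 [508.527 235.853 220.777]]
side orange [332 282  14  12  86] [476.451 213.491 208.511] [[465.349 205.343 200.779]
 [486.009 220.624 215.164]]
side orange [329 276   8   4  15] [489.005 201.966 214.96 ] [[484.732 196.063 210.361]
 [493.379 207.633 218.33 ]]
white arrow 35 [484.814 223.188 214.252] px [288.886 331.4  ]
topplane (array([484.979, 222.91 , 214.424]), array([-0.64 , -0.311,  0.703]), 23)
top orange [208 266  27  30 542] [488.311 213.74  212.287] [[465.825 196.312 193.428]
 [509.616 234.203 220.734]]
top orange [234 186   2   3   6] [671.292 218.202  21.261] [[669.103 216.305   6.53 ]
 [672.291 221.194  30.41 ]]
top orange [230 196   2   2   4] [654.173 227.469  11.602] [[651.171 224.655   5.356]
 [655.904 229.33   24.645]]
white arrow 63 [482.504 217.413 211.814] px [283.635 219.302]
topplane (array([483.961, 214.644, 215.074]), array([-0.482, -0.031,  0.876]), 34)
tray [ 423  199  108  104 1111] rect [ 539.3 -252. ] [200.4 201.8] 0.02607315592467785 z [12.664 21.009 25.688]
dish [322 2
[... 321 characters left out ...]
 180. ] [165.9  57.2] 88.92971801757812 z [ 5.626  9.555 14.547]
bb [224 387   1   2   2] rect [284.  242.3] [2. 0.] 177.9514923095703 z [5.828 6.026 6.225]
bottle [337 176  26  27 496] rect [651.7  -1. ] [46.8 46.2] 7.768678188323975 z [100.432 113.132 152.285]
blade [ 189  233   78   48 1818] rect [526.7 209.1] [124.3  77. ] 89.59627532958984 z [143.663 177.274 195.615]
blade [220 287  20  18 177] rect [457.5 209.6] [22.9 35.5] 31.951414108276367 z [122.145 132.627 146.835]
guard [ 152  219  143   99 6837] rect [506.1 217.2] [172.4 192.8] 44.716156005859375 z [110.03  169.369 215.983]
mouse [ 335  116   52   33 1385] rect [779.3 -31.2] [99.7 58.3] 82.34840393066406 z [13.121 27.629 33.253]
```

Run:
```python
from m import *
from scipy.optimize import least_squares
cs={n:shot(n) for n in('side','top')}
im=[cv2.resize(cs['top']['frame'][210:330,145:300],None,fx=4,fy=4,interpolation=cv2.INTER_CUBIC)[:450,:],]
a=cv2.resize(cs['top']['frame'][256:306,190:250],(480,400),interpolation=cv2.INTER_CUBIC)
b=cv2.resize(cs['side']['frame'][266:316,300:340+20],(320*3//2,400),interpolation=cv2.INTER_CUBIC) 
cv2.imwrite('pics/nut.png',np.hstack([cv2.resize(a,(400,333)),cv2.resize(b,(400,333))])[:,:,::-1])
# white guard points in both clouds: fit circle w/ plane
G=[]
for n in cs:
    c=cs[n];P=pts(c);h=cv2.cvtColor(c['frame'],cv2.COLOR_RGB2HSV)
    m=(h[...,1]<90)&(h[...,2]>120)&(P[...,2]>85)&(P[...,2]<240)&(np.hypot(P[...,0]-515,P[...,1]-212)<115)
    k=cv2.connectedComponentsWithStats(m.astype(np.uint8));G.append(P[m]);print(n,m.sum(),P[m].min(0),P[m].max(0))
A=np.vstack(G)
for name,Q in(('side',G[0]),('top',G[1]),('both',A)):
  best=None
  def unpack(x):
    az=x[3];n=np.array([.5*np.cos(az),.5*np.sin(az),np.sqrt(.75)]);return x[:3],n
  def res(x):
    o,n=unpack(x);d=Q-o;t=d@n;r=np.linalg.norm(d-t[:,None]*n,axis=1)-91.5
    return np.minimum(np.hypot(t,r),8)
  for az0 in (-3.3,-3.14,-2.9):
    for z0 in (150,165,180):
     r=least_squares(res,[515,212,z0,az0])
     if best is None or r.cost<best.cost:best=r
  print(name,best.x,(res(best.x)<4).sum(),len(Q)); o,n=unpack(best.x)
  print('seat',o+20*n,'nutmid',o+35*n,'n',n,'top',o+50*n,'base',o+20*n)
# knobs: dark, z~165
for nme in cs:
    c=cs[nme];P=pts(c)
    dark=(c['frame'].max(-1)<110)&(abs(P[...,2]-165)<25)&(np.hypot(P[...,0]-515,P[...,1]-212)<140)&(np.hypot(P[...,0]-515,P[...,1]-212)>90)
    k=cv2.connectedComponentsWithStats(dark.astype(np.uint8))
    for j in range(1,k[0]):
        if k[2][j,4]>20: q=P[k[1]==j];print(nme,'knob',k[2][j],q.mean(0),np.percentile(q,[3,97],axis=0).ravel())
```

```text
side 3847 [426.825  97.711  88.974] [588.255 326.706 219.139]
top 2956 [424.455  99.17   88.833] [589.038 325.504 218.87 ]
side [506.948 217.138 169.703  -3.066] 941 3847
seat [496.976 216.385 187.024] nutmid [489.498 215.82  200.014] n [-0.499 -0.038  0.866] top [482.019 215.254 213.004] base [496.976 216.385 187.024]
top [504.951 216.956 169.873  -3.072] 872 2956
seat [494.975 216.263 187.193] nutmid [487.493 215.743 200.184] n [-0.499 -0.035  0.866] top [480.011 215.224 213.174] base [494.975 216.263 187.193]
both [505.92  217.082 169.783  -3.07 ] 1780 6803
seat [495.946 216.368 187.104] nutmid [488.465 215.832 200.094] n [-0.499 -0.036  0.866] top [480.984 215.297 213.085] base [495.946 216.368 187.104]
top knob [285 256  10  13  40] [521.854 104.915 172.804] [508.977  99.335 161.003 527.172 113.447 179.595]
top knob [153 267  10  16  58] [504.117 324.555 172.636] [488.267 320.576 163.119 512.306 332.904 178.96 ]
```

View pics/nut.png

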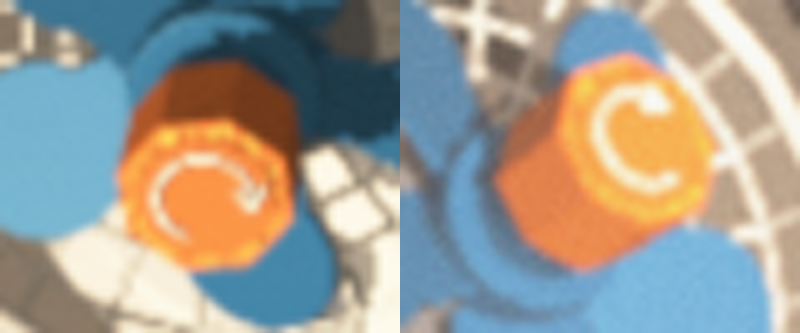

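The left half of the picture (top view) shows the nut's top face centred near (221,285) full-frame. The right half (side view) shows it near (335,286). I'll triangulate that centre and measure where the flats face.

Run:
```python
from m import *
n=np.array([.5*np.cos(-3.065),.5*np.sin(-3.065),.75**.5])
ex=np.cross([0,1,0],n);ex/=np.linalg.norm(ex);ey=np.cross(n,ex)
cam={}
def ray(c,uv):
    f=240/np.tan(np.radians(c['vfov'])/2);uv=np.atleast_2d(uv).astype(float)
    d=np.c_[(uv[:,0]-c['cx'])/f,(uv[:,1]-c['cy'])/f,np.ones(len(uv))];T=np.array(c['cam_to_world'])
    d=d@T[:3,:3].T;return T[:3,3],d/np.linalg.norm(d,axis=1)[:,None]
R=[]
for nm in('top','side'):
    c=shot(nm);hsv=cv2.cvtColor(c['frame'],cv2.COLOR_RGB2HSV)
    acc=cv2.inRange(hsv,(3,130,70),(20,255,255))
    k=cv2.connectedComponentsWithStats(acc);box=(slice(256,306),slice(190,250)) if nm=='top' else (slice(266,316),slice(305,365))
    sub=c['frame'][box];sub=cv2.resize(sub,None,fx=8,fy=8,interpolation=cv2.INTER_CUBIC)
    hs=cv2.cvtColor(sub,cv2.COLOR_RGB2HSV);thr=215 if nm=='top' else 238
    for thr in (190,205,220,235,245):
        m=cv2.inRange(hs,(3,120,thr),(25,255,255));m=cv2.morphologyEx(m,cv2.MORPH_OPEN,np.ones((9,9)))
        cs=cv2.findContours(m,cv2.RETR_EXTERNAL,cv2.CHAIN_APPROX_NONE)[0]
        if not cs: continue
        q=max(cs,key=cv2.contourArea);h=cv2.convexHull(q)[:,0].astype(float)
        uv=(h+.5)/8-.5+[box[1].start,box[0].start]
        o,d=ray(c,uv);p0=np.array([481,215.2,211.]);t=((p0-o)@n)/(d@n);W=o+d*t[:,None]
        L=np.c_[(W-p0)@ex,(W-p0)@ey].astype(np.float32);M=cv2.moments(L.reshape(-1,1,2));ce=np.array([M['m10'],M['m01']])/M['m00']
        th=np.radians(np.arange(0,45,.5));w=[]
        for a in th:
            s=0
            for j in range(4):
                b=a+j*np.pi/4;pr=L@[np.cos(b),np.sin(b)];s+=np.ptp(pr)
            w.append(s/4)
        i=np.argmin(w);print(nm,thr,'centre',p0+ce[0]*ex+ce[1]*ey,'area',M['m00'],'(oct40=1325) flat angle from ex',np.degrees(th[i]),'across',w[i],'max',max(w))
# triangulate approx centres
```

```text
top 190 centre [480.884 215.969 210.967] area 1341.7015426207802 (oct40=1325) flat angle from ex 4.0 across 40.762861176670235 max 42.68536837956017
top 205 centre [480.677 215.988 210.849] area 1319.6614602824088 (oct40=1325) flat angle from ex 4.0 across 40.356982374457836 max 42.402372035915086
top 220 centre [480.465 216.015 210.728] area 1295.90659337223 (oct40=1325) flat angle from ex 4.5 across 39.954495742999036 max 42.067154103292495
top 235 centre [480.33  216.071 210.653] area 1261.9830128905294 (oct40=1325) flat angle from ex 4.0 across 39.444951275402104 max 41.56472000241085
top 245 centre [479.872 216.828 210.423] area 1161.6171772426032 (oct40=1325) flat angle from ex 1.5000000000000002 across 38.6372908233363 max 39.98605481194225
side 190 centre [484.507 224.506 213.43 ] area 2067.5817558745357 (oct40=1325) flat angle from ex 8.0 across 53.397266667170754 max 54.70274115993503
side 205 centre [484.333 224.366 213.324] area 2046.5109351014094 (oct40=1325) flat angle from ex 8.0 across 53.118273164440375 max 54.4062882324938
side 220 centre [484.136 224.068 213.197] area 2008.9093594203596 (oct40=1325) flat angle from ex 7.499999999999999 across 52.56459265888104 max 54.048209279122446
side 235 centre [481.959 221.719 211.84 ] area 1724.9003981919793 (oct40=1325) flat angle from ex 7.0 across 49.02202699299118 max 51.25820711182983
side 245 centre [480.777 216.02  210.908] area 1318.9775653149563 (oct40=1325) flat angle from ex 3.5 across 40.342929856026316 max 42.09434201142621
```

```bash
cat > g.py <<'E'
from h import *
from scipy.spatial.transform import Rotation as Ro
np.set_printoptions(precision=4,suppress=True)
n=np.array([.5*np.cos(-3.065),.5*np.sin(-3.065),.75**.5])
ex=np.cross([0,1,0],n);ex/=np.linalg.norm(ex);ey=np.cross(n,ex)
seat=np.array([495.7,217.1,184.7])
def tilt(a):
    """tool looking along -n, its y at angle a deg from ex (about n)"""
    a=np.radians(a);y=np.cos(a)*ex+np.sin(a)*ey;z=-n
    return Ro.from_matrix(np.c_[np.cross(y,z),y,z])
def down(yaw): return Ro.from_euler('xyz',[np.pi,0,yaw])
def go(p,R,tag=''):
    s=manip.read_state();R0=Ro.from_euler('xyz',s['eef_rot'])
    v=(R*R0.inv()).as_rotvec()
    d=np.asarray(p)-s['eef_pos']
    print(tag,'shift',d/500,'turn',v/np.pi,'mm',np.linalg.norm(d),'deg',np.degrees(np.linalg.norm(v)))
def st():
    s=manip.read_state();R0=Ro.from_euler('xyz',s['eef_rot'])
    for k in('clock','joints','eef_pos','eef_rot','wrist_force','moment','finger_gap','finger_force'):print(k,s[k])
    rel=s['eef_pos']-seat;y=R0.as_matrix()[:,1]
    print('along n',rel@n,'off ex,ey',rel@ex,rel@ey,'yangle',np.degrees(np.arctan2(y@ey,y@ex)),'tilt err',np.degrees(np.arccos(np.clip(-R0.as_matrix()[:,2]@n,-1,1))))
E
python3 - <<'E'
from g import *
for j1,j23 in((.54,1.6),(.54,2.0)):
  for a in range(-176,184,45):
    M=Ro.from_euler('YZ',[0,0])
    A=(Ro.from_euler('z',j1)*Ro.from_euler('y',j23)).inv()*tilt(a)*Ro.from_euler('z',-np.pi/2)
    print(j23,a,A.as_euler('ZYZ'))
go(seat+90*n,tilt(49))
E
```

```text
1.6 -176 [-0.2564  1.0788 -2.6134]
1.6 -131 [-0.2564  1.0788  2.8844]
1.6 -86 [-0.2564  1.0788  2.099 ]
1.6 -41 [-0.2564  1.0788  1.3136]
1.6 4 [-0.2564  1.0788  0.5282]
1.6 49 [-0.2564  1.0788 -0.2572]
1.6 94 [-0.2564  1.0788 -1.0426]
1.6 139 [-0.2564  1.0788 -1.828 ]
2.0 -176 [-0.3558  0.6965 -2.4589]
2.0 -131 [-0.3558  0.6965  3.0389]
2.0 -86 [-0.3558  0.6965  2.2535]
2.0 -41 [-0.3558  0.6965  1.4681]
2.0 4 [-0.3558  0.6965  0.6827]
2.0 49 [-0.3558  0.6965 -0.1027]
2.0 94 [-0.3558  0.6965 -0.8881]
2.0 139 [-0.3558  0.6965 -1.6735]
 shift [0.502  1.4521 0.1145] turn [-0.163  -0.1153  0.6396] mm 770.3421422820735 deg 120.60057658174489
```

Call:
servo_tool([
  [[0.31,0.9,0.15,-0.106,-0.075,0.416,0],[0.31,0.9,0.15,-0.106,-0.075,0.416,0],[0.31,0.9,0.15,-0.106,-0.075,0.416,0],[0.31,0.9,0.15,-0.106,-0.075,0.416,0],[0.31,0.9,0.15,-0.106,-0.075,0.416,0],[0.31,0.9,0.15,-0.106,-0.075,0.416,0],[0.31,0.9,0.15,-0.106,-0.075,0.416,0],[0.31,0.9,0.15,-0.106,-0.075,0.416,0],[0.31,0.9,0.15,-0.106,-0.075,0.416,0],[0.31,0.9,0.15,-0.106,-0.075,0.416,0]],
])

```text
clock: 1.4
eef_pos: [354.8, -60.1, 281.4]
eef_rot: [2.789, 0.153, 1.674]
wrist_force: [0.8, 0.4, -0.2]
finger_gap: 94.0
finger_force: 0.0
```

```bash
python3 -c "
from g import *
st();go(seat+90*n,tilt(94),94);go(seat+90*n,tilt(139),139)"
```

```text
clock 1.4
joints [-0.2623 -0.4557  2.091  -0.0108  1.1239 -0.3903]
eef_pos [354.8111 -60.078  281.3997]
eef_rot [2.7893 0.1525 1.6745]
wrist_force [ 0.834   0.4175 -0.2243]
moment [ 0.0562  0.1005 -0.0245]
finger_gap 93.96169988735387
finger_force 0.0
along n 164.58686309593176 off ex,ey -73.85931981568618 -271.0795884265815 yangle 8.333384030769441 tilt err 12.098895066296135
94 shift [ 0.192   0.5475 -0.0375] turn [-0.1708 -0.0234  0.4442] mm 290.6932103294672 deg 85.75808179943486
139 shift [ 0.192   0.5475 -0.0375] turn [-0.2899 -0.0011  0.6637] mm 290.6932103294672 deg 130.36170754866092
```

Call:
servo_tool([
  [[0.192,0.548,-0.0375,-0.171,-0.023,0.444,0],[0.192,0.548,-0.0375,-0.171,-0.023,0.444,0],[0.192,0.548,-0.0375,-0.171,-0.023,0.444,0],[0.192,0.548,-0.0375,-0.171,-0.023,0.444,0],[0.192,0.548,-0.0375,-0.171,-0.023,0.444,0],[0.192,0.548,-0.0375,-0.171,-0.023,0.444,0],[0.192,0.548,-0.0375,-0.171,-0.023,0.444,0],[0.192,0.548,-0.0375,-0.171,-0.023,0.444,0],[0.192,0.548,-0.0375,-0.171,-0.023,0.444,0],[0.192,0.548,-0.0375,-0.171,-0.023,0.444,0]],
])

```text
clock: 2.4
eef_pos: [450.7, 211.8, 261.6]
eef_rot: [3.135, 0.523, -3.096]
wrist_force: [-0.0, 0.6, 0.2]
finger_gap: 94.0
finger_force: 0.0
```

```bash
python3 -c "
from g import *
st();go(seat+80*n,tilt(139),139);go(seat+80*n,tilt(184),184)"
```

```text
clock 2.4
joints [ 0.4759 -0.1201  1.9312 -0.2695  0.8638 -1.0153]
eef_pos [450.6556 211.7951 261.6085]
eef_rot [ 3.1352  0.5227 -3.096 ]
wrist_force [-0.022   0.5567  0.1579]
moment [0.0078 0.0442 0.036 ]
finger_gap 94.04728765628175
finger_force 0.0
along n 89.26384405825104 off ex,ey -0.6686021856651972 -1.8911640937162342 yangle 92.26477981479646 tilt err 0.5228028125265824
139 shift [ 0.0103  0.0045 -0.0153] turn [-0.1271 -0.0088  0.2263] mm 9.478519781465394 deg 46.738149559245784
184 shift [ 0.0103  0.0045 -0.0153] turn [-0.2521 -0.0172  0.4426] mm 9.478519781465394 deg 91.73654644879765
```

Call:
servo_tool([
  [[0.0103,0.0045,-0.0153,-0.127,-0.009,0.226,0],[0.0103,0.0045,-0.0153,-0.127,-0.009,0.226,0],[0.0103,0.0045,-0.0153,-0.127,-0.009,0.226,0],[0.0103,0.0045,-0.0153,-0.127,-0.009,0.226,0],[0.0103,0.0045,-0.0153,-0.127,-0.009,0.226,0],[0.0103,0.0045,-0.0153,-0.127,-0.009,0.226,0],[0.0402,0.0068,-0.067,-0.127,-0.009,0.226,0],[0.0402,0.0068,-0.067,-0.127,-0.009,0.226,0]],
])

```text
clock: 3.2
eef_pos: [470.6, 214.5, 225.7]
eef_rot: [-2.756, 0.359, -2.213]
wrist_force: [0.9, 0.6, -0.4]
finger_gap: 93.9
finger_force: 0.0
```

```bash
python3 -c "
from g import *
st();go(seat+3*n,tilt(139),139)
a=shot('side');b=shot('top')
cv2.imwrite('pics/pre.png',np.hstack([cv2.resize(a['frame'][180:400,220:440],(400,400)),cv2.resize(b['frame'][180:400,120:340],(400,400))])[:,:,::-1])"
```

```text
clock 3.2
joints [ 0.4541 -0.0417  1.9448 -0.2708  0.7678 -1.824 ]
eef_pos [470.5742 214.4812 225.6678]
eef_rot [-2.7559  0.3595 -2.213 ]
wrist_force [ 0.8865  0.6158 -0.3835]
moment [ 0.0802  0.1756 -0.0046]
finger_gap 93.91387679875365
finger_force 0.0
along n 48.1054661226461 off ex,ey -1.3367260015302203 -0.7789420512224379 yangle 138.59228127164164 tilt err 0.2039676974414199
139 shift [ 0.0473  0.005  -0.0767] turn [-0.0004 -0.0009  0.0024] mm 45.13199154993611 deg 0.4558848322356305
```

View pics/pre.png

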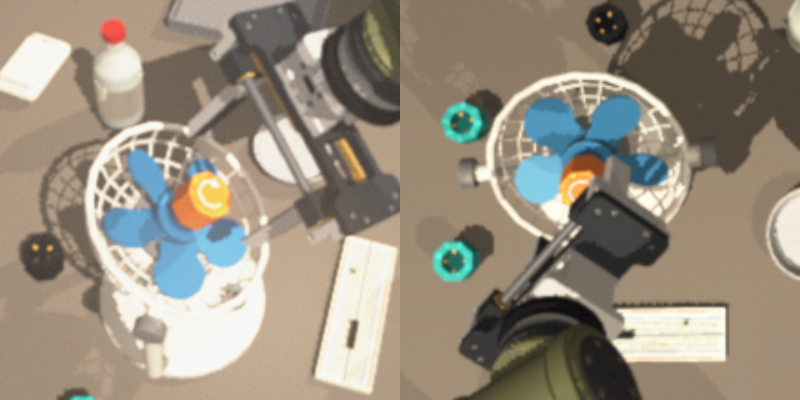

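The picture shows the fingers straddling the nut (left half, nut at (207,195), fingertips at (215,115) and (255,235)). I'll descend and grip it.

Call:
servo_tool([
  [[0.024,0.0025,-0.038,0,0,0.002,0],[0.0473,0.005,-0.0767,0,0,0.002,0],[0.0473,0.005,-0.0767,0,0,0.002,0],[0.0473,0.005,-0.0767,0,0,0.002,0]],
])

```text
clock: 3.7
eef_pos: [494.4, 217.5, 190.9]
eef_rot: [-2.754, 0.363, -2.206]
wrist_force: [0.4, 0.0, -0.1]
finger_gap: 94.4
finger_force: 0.0
```

```bash
python3 -c "
from g import *
st();go(seat+3*n,tilt(139),139)"
```

```text
clock 3.7
joints [ 0.4335  0.0489  1.9418 -0.2817  0.6723 -1.8228]
eef_pos [494.3713 217.543  190.94  ]
eef_rot [-2.7536  0.3633 -2.2056]
wrist_force [ 0.4285  0.0179 -0.0776]
moment [0.0867 0.1428 0.0004]
finger_gap 94.43099536118115
finger_force 0.0
along n 6.0494571364808385 off ex,ey 1.9615639565295904 0.674941584990347 yangle 138.87584598004202 tilt err 0.1545977432706618
139 shift [-0.0003 -0.0011 -0.0073] turn [-0.001   0.0004  0.0002] mm 3.688152400042498 deg 0.19830024049105255
```

Call:
servo_tool([
  [[0,-0.001,-0.003,0,0,0,0],[0,-0.001,-0.003,0,0,0,0.3],[0,-0.001,-0.003,0,0,0,0.45],[0,-0.001,-0.003,0,0,0,0.6],[0,-0.001,-0.003,0,0,0,0.7],[0,-0.001,-0.003,0,0,0,0.7],[0,-0.001,-0.003,0,0,0,0.7]],
], newtons=25)

```text
clock: 4.4
eef_pos: [494.5, 217.0, 188.4]
eef_rot: [-2.754, 0.363, -2.205]
wrist_force: [-0.0, 0.1, 0.9]
finger_gap: 49.6
finger_force: 0.0
```

```bash
python3 -c "
from g import *
st();go(seat+3*n,tilt(139),139)"
```

```text
clock 4.4
joints [ 0.432   0.0521  1.9449 -0.2825  0.6662 -1.8226]
eef_pos [494.5482 216.9806 188.3508]
eef_rot [-2.7539  0.363  -2.2055]
wrist_force [-0.0402  0.1263  0.9339]
moment [0.0627 0.0808 0.0367]
finger_gap 49.5729774509729
finger_force 0.0
along n 3.7404579124105206 off ex,ey 0.8231206669081161 0.02371966651372521 yangle 138.88974765885874 tilt err 0.14096819333551897
139 shift [-0.0007  0.     -0.0021] turn [-0.0009  0.0003  0.0002] mm 1.1074150870031252 deg 0.17899282987203927
```

Call:
servo_tool([
  [[-0.0007,0,-0.001,0,0,0,0.7],[-0.0007,0,-0.001,0,0,0,0.7],[-0.0007,0,-0.001,0,0,0,0.7],[-0.0007,0,-0.001,0,0,0,0.7]],
])

```text
clock: 4.8
eef_pos: [494.1, 217.0, 187.7]
eef_rot: [-2.754, 0.363, -2.205]
wrist_force: [0.0, 0.1, -1.4]
finger_gap: 39.9
finger_force: 25.0
```

```bash
python3 -c "
from g import *
st()
for d in (-40,-80):
    print(d, 18*-d/360*n/500, (Ro.from_rotvec(np.radians(d)*n)).as_rotvec()/np.pi)
print('axis per deg',n/180, 'shift per deg',n*18/360/500)
a=shot('side','grip.png')"
```

```text
clock 4.8
joints [ 0.4324  0.0522  1.9464 -0.2833  0.6651 -1.8215]
eef_pos [494.132  216.9625 187.7158]
eef_rot [-2.754   0.3627 -2.2055]
wrist_force [ 0.0037  0.0793 -1.4225]
moment [ 0.0439  0.2252 -0.0489]
finger_gap 39.90728512082067
finger_force 24.953265421791002
along n 3.398716344188302 off ex,ey 0.14563828660323963 -0.007425424363539703 yangle 138.8956679546827 tilt err 0.13075436375901903
-40 [-0.002  -0.0002  0.0035] [ 0.1108  0.0085 -0.1925]
-80 [-0.004  -0.0003  0.0069] [ 0.2216  0.017  -0.3849]
axis per deg [-0.0028 -0.0002  0.0048] shift per deg [-0.     -0.      0.0001]
```

Call:
servo_tool([
  [[-0.0002,0,0.0004,0.0139,0.0011,-0.0241,0.7],[-0.0005,0,0.0009,0.0277,0.0021,-0.0481,0.7],[-0.0007,-0.0001,0.0013,0.0416,0.0032,-0.0722,0.7],[-0.001,-0.0001,0.0017,0.0554,0.0042,-0.0962,0.7],[-0.0012,-0.0001,0.0022,0.0693,0.0053,-0.1203,0.7],[-0.0015,-0.0001,0.0026,0.0831,0.0064,-0.1443,0.7]],
])

```text
clock: 5.45
eef_pos: [493.5, 217.1, 189.2]
eef_rot: [-2.995, 0.507, -2.767]
wrist_force: [1.6, 2.0, -1.4]
finger_gap: 39.8
finger_force: 24.9
```

```bash
python3 -c "
from g import *
st()
for d in (8,16,24,32,40,48,56,64,72,80): print(d, np.round(18*d/360*n/500,4), np.round(-d*n/180,4))"
```

```text
clock 5.45
joints [ 0.4338  0.0488  1.9466 -0.2849  0.6674 -1.2924]
eef_pos [493.5256 217.0664 189.2046]
eef_rot [-2.9951  0.507  -2.7667]
wrist_force [ 1.577   1.9937 -1.3921]
moment [0.2436 0.0243 0.1657]
finger_gap 39.76093578862817
finger_force 24.949356035795063
along n 4.986338762013767 off ex,ey 0.3628987403407203 0.1572497318499801 yangle 108.69131138722342 tilt err 0.165149774079567
8 [-0.0004 -0.      0.0007] [ 0.0222  0.0017 -0.0385]
16 [-0.0008 -0.0001  0.0014] [ 0.0443  0.0034 -0.077 ]
24 [-0.0012 -0.0001  0.0021] [ 0.0665  0.0051 -0.1155]
32 [-0.0016 -0.0001  0.0028] [ 0.0886  0.0068 -0.154 ]
40 [-0.002  -0.0002  0.0035] [ 0.1108  0.0085 -0.1925]
48 [-0.0024 -0.0002  0.0042] [ 0.1329  0.0102 -0.2309]
56 [-0.0028 -0.0002  0.0048] [ 0.1551  0.0119 -0.2694]
64 [-0.0032 -0.0002  0.0055] [ 0.1773  0.0136 -0.3079]
72 [-0.0036 -0.0003  0.0062] [ 0.1994  0.0153 -0.3464]
80 [-0.004  -0.0003  0.0069] [ 0.2216  0.017  -0.3849]
```

Call:
servo_tool([
  [[-0.0004,0,0.0007,0.0222,0.0017,-0.0385,0.7],[-0.0008,-0.0001,0.0014,0.0443,0.0034,-0.077,0.7],[-0.0012,-0.0001,0.0021,0.0665,0.0051,-0.1155,0.7],[-0.0016,-0.0001,0.0028,0.0886,0.0068,-0.154,0.7],[-0.002,-0.0002,0.0035,0.1108,0.0085,-0.1925,0.7],[-0.0024,-0.0002,0.0042,0.1329,0.0102,-0.2309,0.7],[-0.0028,-0.0002,0.0048,0.1551,0.0119,-0.2694,0.7],[-0.0032,-0.0002,0.0055,0.1773,0.0136,-0.3079,0.7],[-0.0036,-0.0003,0.0062,0.1994,0.0153,-0.3464,0.7],[-0.004,-0.0003,0.0069,0.2216,0.017,-0.3849,0.7]],
])

```text
clock: 6.45
eef_pos: [491.5, 216.8, 192.6]
eef_rot: [2.658, 0.213, 2.026]
wrist_force: [0.6, -0.9, -1.1]
finger_gap: 39.8
finger_force: 24.9
```

```bash
python3 -c "
from g import *
st()"
```

```text
clock 6.45
joints [ 0.4373  0.0411  1.9459 -0.2887  0.6787  0.1105]
eef_pos [491.4893 216.7623 192.6134]
eef_rot [2.6576 0.2132 2.0263]
wrist_force [ 0.5823 -0.9129 -1.1456]
moment [-0.103   0.0273 -0.0937]
finger_gap 39.78790723929388
finger_force 24.948304590652697
along n 8.965266776698614 off ex,ey 0.29873726623948216 0.005329265616849589 yangle 28.56690716331773 tilt err 0.14838766424055128
```

Call:
servo_tool([
  [[-0.0004,0,0.0007,0.0222,0.0017,-0.0385,0.7],[-0.0008,-0.0001,0.0014,0.0443,0.0034,-0.077,0.7],[-0.0012,-0.0001,0.0021,0.0665,0.0051,-0.1155,0.7],[-0.0016,-0.0001,0.0028,0.0886,0.0068,-0.154,0.7],[-0.002,-0.0002,0.0035,0.1108,0.0085,-0.1925,0.7],[-0.0024,-0.0002,0.0042,0.1329,0.0102,-0.2309,0.7],[-0.0028,-0.0002,0.0048,0.1551,0.0119,-0.2694,0.7],[-0.0032,-0.0002,0.0055,0.1773,0.0136,-0.3079,0.7],[-0.0036,-0.0003,0.0062,0.1994,0.0153,-0.3464,0.7],[-0.004,-0.0003,0.0069,0.2216,0.017,-0.3849,0.7]],
])

```text
clock: 7.45
eef_pos: [489.4, 216.6, 196.0]
eef_rot: [2.823, -0.421, 0.751]
wrist_force: [0.1, -1.0, -1.6]
finger_gap: 39.6
finger_force: 24.9
```

```bash
python3 -c "
from g import *
st()"
```

```text
clock 7.45
joints [ 0.4386  0.0336  1.9439 -0.284   0.6911  1.5026]
eef_pos [489.4093 216.6136 195.9923]
eef_rot [ 2.823  -0.421   0.7514]
wrist_force [ 0.0722 -0.9732 -1.5731]
moment [-0.0447  0.2767 -0.0277]
finger_gap 39.59454287480808
finger_force 24.949773621337954
along n 12.934176402647434 off ex,ey 0.18180801023967094 0.008425411148865969 yangle -51.43544142181426 tilt err 0.14757344714567464
```

Call:
servo_tool([
  [[-0.0004,0,0.0007,0.0222,0.0017,-0.0385,0.7],[-0.0008,-0.0001,0.0014,0.0443,0.0034,-0.077,0.7],[-0.0012,-0.0001,0.0021,0.0665,0.0051,-0.1155,0.7],[-0.0016,-0.0001,0.0028,0.0886,0.0068,-0.154,0.7],[-0.002,-0.0002,0.0035,0.1108,0.0085,-0.1925,0.7],[-0.0024,-0.0002,0.0042,0.1329,0.0102,-0.2309,0.7],[-0.0028,-0.0002,0.0048,0.1551,0.0119,-0.2694,0.7],[-0.0028,-0.0002,0.005,0.1579,0.0121,-0.2743,0.7]],
])

```text
clock: 8.25
eef_pos: [488.0, 216.5, 198.5]
eef_rot: [-2.929, -0.48, -0.361]
wrist_force: [-0.1, -0.1, -0.2]
finger_gap: 39.8
finger_force: 25.0
```

```bash
python3 -c "
from g import *
st()"
```

```text
clock 8.25
joints [ 0.4384  0.0273  1.9437 -0.2781  0.6971  2.4889]
eef_pos [488.0281 216.5212 198.5357]
eef_rot [-2.9291 -0.4795 -0.361 ]
wrist_force [-0.0945 -0.1248 -0.2376]
moment [0.1271 0.3098 0.0192]
finger_gap 39.830067633261436
finger_force 24.95525902864756
along n 15.828930306335868 off ex,ey 0.2537362435605166 0.026774964169629604 yangle -108.28320422866305 tilt err 0.14166691586487798
```

Call:
servo_tool([
  [[-0.0005,0,0.0009,0,0,0,0.7],[-0.001,-0.0001,0.0017,0,0,0,0.7],[-0.001,-0.0001,0.0017,0,0,0,0.7]],
])

```text
clock: 8.55
eef_pos: [487.5, 216.5, 199.4]
eef_rot: [-2.932, -0.481, -0.356]
wrist_force: [-0.7, -0.7, -1.7]
finger_gap: 39.9
finger_force: 25.0
```

```bash
python3 -c "
from g import *
st()"
```

```text
clock 8.55
joints [ 0.4388  0.025   1.9437 -0.2777  0.6993  2.4837]
eef_pos [487.5072 216.4667 199.4202]
eef_rot [-2.9315 -0.4805 -0.3556]
wrist_force [-0.6759 -0.6629 -1.6551]
moment [-0.0223  0.2951 -0.0211]
finger_gap 39.936427732283484
finger_force 24.95407488575438
along n 16.856646695062413 off ex,ey 0.24349989699691527 0.011611195456222658 yangle -108.00342382178495 tilt err 0.14086977800927183
```

Call:
servo_tool([
  [[-0.001,-0.0001,0.0017,0,0,0,0.7],[-0.002,-0.0001,0.0035,0,0,0,0.7],[-0.003,-0.0002,0.0052,0,0,0,0.7]],
])

```text
clock: 8.85
eef_pos: [486.0, 216.4, 202.1]
eef_rot: [-2.931, -0.48, -0.358]
wrist_force: [0.3, 0.1, -0.4]
finger_gap: 39.9
finger_force: 25.0
```

```bash
python3 -c "
from g import *
st();go(seat+70*n,Ro.from_euler('xyz',manip.read_state()['eef_rot']))"
```

```text
clock 8.85
joints [ 0.4402  0.0186  1.9436 -0.2765  0.7058  2.4844]
eef_pos [486.0225 216.3891 202.081 ]
eef_rot [-2.9306 -0.4802 -0.3575]
wrist_force [ 0.3398  0.1182 -0.442 ]
moment [-0.0054  0.2879  0.0033]
finger_gap 39.94675857528082
finger_force 24.95436335419072
along n 19.90420255478293 off ex,ey 0.284252153256523 0.050612636986247204 yangle -108.09919068036874 tilt err 0.13638971623215668
 shift [-0.0504 -0.0039  0.0865] turn [0. 0. 0.] mm 50.09662945346592 deg 0.0
```

Call:
servo_tool([
  [[-0.025,-0.0019,0.043,0,0,0,0.7],[-0.0504,-0.0039,0.0865,0,0,0,0.7],[-0.06,-0.08,0.12,0,0,0,0.7]],
])

```text
clock: 9.15
eef_pos: [455.4, 178.5, 263.4]
eef_rot: [-2.929, -0.481, -0.354]
wrist_force: [0.8, -0.9, -1.1]
finger_gap: 39.6
finger_force: 25.0
```

```bash
python3 -c "
from g import *
st()
for y in (.1,.37,.7,1): go([430.8,1.2,60],down(y),y)"
```

```text
clock 9.15
joints [ 0.3795 -0.1567  1.9585 -0.1964  0.8463  2.3452]
eef_pos [455.4229 178.4542 263.3683]
eef_rot [-2.9293 -0.4809 -0.3538]
wrist_force [ 0.7593 -0.89   -1.1243]
moment [ 0.0229  0.3044 -0.0305]
finger_gap 39.62576594961569
finger_force 24.955106032721233
along n 89.68679428801106 off ex,ey 4.3409906121823285 -35.24028255528893 yangle -107.90901650248261 tilt err 0.17805432946407102
0.1 shift [-0.0492 -0.3545 -0.4067] turn [-0.0467  0.1607  0.1249] mm 270.89480600990737 deg 37.58628056724105
0.37 shift [-0.0492 -0.3545 -0.4067] turn [-0.0687  0.1548  0.2088] mm 270.89480600990737 deg 48.39428978306437
0.7 shift [-0.0492 -0.3545 -0.4067] turn [-0.0954  0.1446  0.3113] mm 270.89480600990737 deg 64.12646158872234
1 shift [-0.0492 -0.3545 -0.4067] turn [-0.1193  0.1325  0.4043] mm 270.89480600990737 deg 79.53787104552923
```

Call:
servo_tool([
  [[-0.02,-0.1,0,-0.069,0.155,0.209,0.7],[-0.0492,-0.2,0,-0.069,0.155,0.209,0.7],[-0.0492,-0.3,-0.05,-0.069,0.155,0.209,0.7],[-0.0492,-0.3545,-0.1,-0.069,0.155,0.209,0.7],[-0.0492,-0.3545,-0.2,-0.069,0.155,0.209,0.7],[-0.0492,-0.3545,-0.3,-0.069,0.155,0.209,0.7],[-0.0492,-0.3545,-0.37,-0.069,0.155,0.209,0.7],[-0.0492,-0.3545,-0.4,-0.069,0.155,0.209,0.7],[-0.0492,-0.3545,-0.4,-0.069,0.155,0.209,0.7]],
])

```text
clock: 10.05
eef_pos: [429.8, -0.8, 59.1]
eef_rot: [3.141, 0.006, 0.367]
wrist_force: [-0.5, 0.2, -0.7]
finger_gap: 39.6
finger_force: 25.0
```

```bash
python3 -c "
from g import *
st()
a=shot('side','dish.png')
go([430.8,1.2,8],down(.37))"
```

```text
clock 10.05
joints [-0.0849  0.2349  1.9877 -0.0044  0.924   1.1216]
eef_pos [429.7803  -0.7883  59.1375]
eef_rot [3.1406 0.0061 0.367 ]
wrist_force [-0.4978  0.2423 -0.7195]
moment [-0.0157 -0.0387  0.0016]
finger_gap 39.63844113593515
finger_force 24.9535382038448
along n -67.54091616382321 off ex,ey -119.7729479780982 -220.63385771017542 yangle -71.65984898880994 tilt err 30.31814919027845
 shift [-0.0004  0.004  -0.107 ] turn [ 0.0011 -0.0005  0.001 ] mm 53.55886048514994 deg 0.2791549785728037
```

View pics/dish.png

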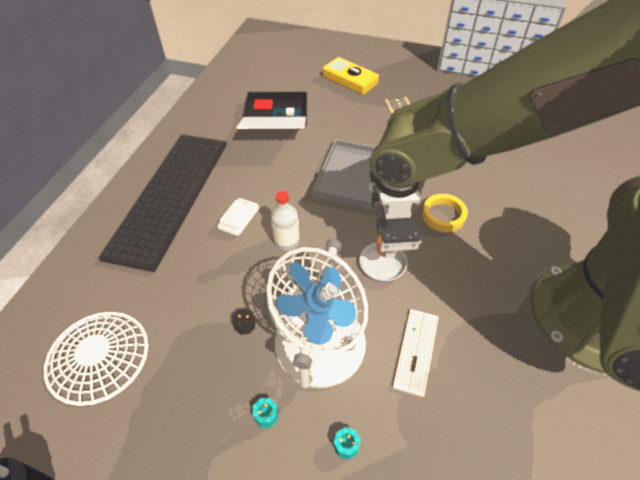

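The nut is off (bare shaft at (328,288)) and held above the dish at (384,262). I'll lower it and release.

Call:
servo_tool([
  [[0.001,0.0035,-0.05,0.001,-0.0005,0.001,0.7],[0.001,0.0035,-0.08,0.001,-0.0005,0.001,0.7],[0.001,0.0035,-0.095,0.001,-0.0005,0.001,0.7],[0.001,0.0035,-0.102,0.001,-0.0005,0.001,0.7],[0.001,0.0035,-0.102,0.001,-0.0005,0.001,0.7]],
])

```text
clock: 10.6
eef_pos: [432.6, 0.9, 12.0]
eef_rot: [3.14, -0.003, 0.37]
wrist_force: [0.9, -0.7, -0.7]
finger_gap: 39.8
finger_force: 25.0
```

```bash
python3 -c "
from g import *
st()"
```

```text
clock 10.6
joints [-0.0825  0.3276  2.0111 -0.0004  0.7991  1.1184]
eef_pos [432.5657   0.8669  11.9545]
eef_rot [ 3.1397 -0.0033  0.3701]
wrist_force [ 0.8746 -0.6739 -0.6603]
moment [-0.0318  0.0432 -0.0204]
finger_gap 39.82130602685608
finger_force 24.95339678542223
along n -109.85448704644118 off ex,ey -140.89860480241407 -220.59755409962173 yangle -71.47459035952795 tilt err 29.78777963124458
```

Call:
servo_tool([
  [[-0.002,0,-0.004,0,0,0,0.7],[-0.002,0,-0.006,0,0,0,0.7],[-0.002,0,-0.006,0,0,0,0.7]],
])

```text
clock: 10.9
eef_pos: [431.1, 0.9, 8.2]
eef_rot: [3.14, -0.002, 0.37]
wrist_force: [0.4, 0.4, -1.1]
finger_gap: 40.0
finger_force: 25.0
```

Call:
servo_tool([
  [[0,0,-0.003,0,0,0,0.7],[0,0,-0.003,0,0,0,0.7],[0,0,-0.003,0,0,0,0.5],[0,0,-0.003,0,0,0,0.5],[0,0,-0.003,0,0,0,0.5],[0,0,0.02,0,0,0,0.5],[0,0,0.08,0,0,0,0.5],[0,0,0.18,0,0,0,0.3],[0,0,0.28,0,0,0,0],[0,0,0.38,0,0,0,0]],
])

```text
clock: 11.9
eef_pos: [430.3, 0.9, 201.0]
eef_rot: [3.14, -0.002, 0.37]
wrist_force: [0.8, 0.1, -0.1]
finger_gap: 67.6
finger_force: 0.0
```

Run:
```python
from m import *
from g import *
st()
c=shot('side');P=pts(c);h,l,s,ce=orange(c);i=np.argmax(s[1:,4])+1;q=P[l==i];print(s[i],q.mean(0),np.percentile(q,[3,97],axis=0))
for a in (94,49,4): go(seat+70*n,tilt(a),a)
```

```text
clock 11.9
joints [-0.0828  0.0319  1.8444 -0.0003  1.2625  1.118 ]
eef_pos [430.3231   0.9293 200.9599]
eef_rot [ 3.1401 -0.0024  0.3701]
wrist_force [ 0.7651  0.1244 -0.1265]
moment [-0.0024 -0.0514 -0.0189]
finger_gap 67.56441319362933
finger_force 0.0
along n 54.944559027348085 off ex,ey -48.54746059573402 -214.2254617035648 yangle -71.4853411125223 tilt err 29.840965252693575
[375 255  18  16 129] [430.1186  20.6885  26.6238] [[413.4717   4.3608   8.1514]
 [448.81    21.7371  32.92  ]]
94 shift [0.0554 0.4273 0.0732] turn [-0.238  -0.0509  0.8773] mm 218.52626503910815 deg 163.87773415042892
49 shift [0.0554 0.4273 0.0732] turn [-0.1671 -0.1121  0.6387] mm 218.52626503910815 deg 120.53672765956777
4 shift [0.0554 0.4273 0.0732] turn [-0.0976 -0.1468  0.397 ] mm 218.52626503910815 deg 78.18213535854343
```

Call:
servo_tool([
  [[0,0.05,0.08,-0.0976,-0.1468,0.385,0],[0.01,0.13,0.09,-0.0976,-0.1468,0.385,0],[0.03,0.23,0.09,-0.0976,-0.1468,0.385,0],[0.05,0.33,0.08,-0.0976,-0.1468,0.385,0],[0.0554,0.4273,0.0732,-0.0976,-0.1468,0.385,0],[0.0554,0.4273,0.0732,-0.0976,-0.1468,0.385,0],[0.0554,0.4273,0.0732,-0.0976,-0.1468,0.385,0],[0.0554,0.4273,0.0732,-0.0976,-0.1468,0.385,0],[0.0554,0.4273,0.0732,-0.0976,-0.1468,0.385,0],[0.0554,0.4273,0.0732,-0.0976,-0.1468,0.385,0]],
])

```text
clock: 12.95
eef_pos: [457.9, 214.1, 235.0]
eef_rot: [2.62, 0.002, 1.611]
wrist_force: [0.2, 0.1, 0.1]
finger_gap: 94.1
finger_force: 0.0
```

```bash
python3 -c "
from g import *
st();go(seat+10*n,tilt(3));go(seat-15.5*n,tilt(3))"
```

```text
clock 12.95
joints [ 0.4792 -0.0729  1.9518 -0.2999  0.8063  0.5966]
eef_pos [457.9031 214.1424 234.9645]
eef_rot [2.6199 0.0018 1.611 ]
wrist_force [0.1558 0.1209 0.109 ]
moment [-0.0378  0.1053  0.0231]
finger_gap 94.07887690621068
finger_force 0.0
along n 62.48654781527393 off ex,ey -7.680137410184239 -0.5673972312338786 yangle 2.0468924059623697 tilt err 1.1325316026488803
 shift [ 0.0656  0.0052 -0.0832] turn [ 0.0028 -0.0004  0.0077] mm 53.04850753623854 deg 1.4796222949532505
 shift [ 0.091   0.0071 -0.1274] turn [ 0.0028 -0.0004  0.0077] mm 78.36586049040315 deg 1.4796222949532505
```

Call:
servo_tool([
  [[0.0656,0.0052,-0.0832,0.0028,0,0.0077,0],[0.0656,0.0052,-0.0832,0.0028,0,0.0077,0],[0.0656,0.0052,-0.0832,0.0028,0,0.0077,0],[0.0656,0.0052,-0.0832,0.0028,0,0.0077,0]],
])

```text
clock: 13.35
eef_pos: [491.5, 217.3, 194.4]
eef_rot: [2.619, -0.009, 1.632]
wrist_force: [0.1, 0.2, 0.1]
finger_gap: 93.9
finger_force: 0.0
```

```bash
python3 -c "
from g import *
st();go(seat-15.5*n,tilt(3))
a=shot('side');b=shot('top')
cv2.imwrite('pics/pre2.png',np.hstack([cv2.resize(a['frame'][220:360,250:390],(400,400)),cv2.resize(b['frame'][200:340,150:290],(400,400))])[:,:,::-1])"
```

```text
clock 13.35
joints [ 0.4369  0.0402  1.9413 -0.282   0.686   0.5541]
eef_pos [491.505  217.2776 194.3587]
eef_rot [ 2.6195 -0.0085  1.6316]
wrist_force [0.0888 0.1848 0.1385]
moment [-0.0448  0.1272 -0.028 ]
finger_gap 93.85620390544469
finger_force 0.0
along n 10.44921910967832 off ex,ey 1.183051129385909 0.5777752602368517 yangle 2.7765092765977135 tilt err 0.08626637155130863
 shift [ 0.0238  0.0008 -0.0462] turn [-0.0005 -0.0005  0.0011] mm 25.982598150073006 deg 0.23954384195606038
```

View pics/pre2.png

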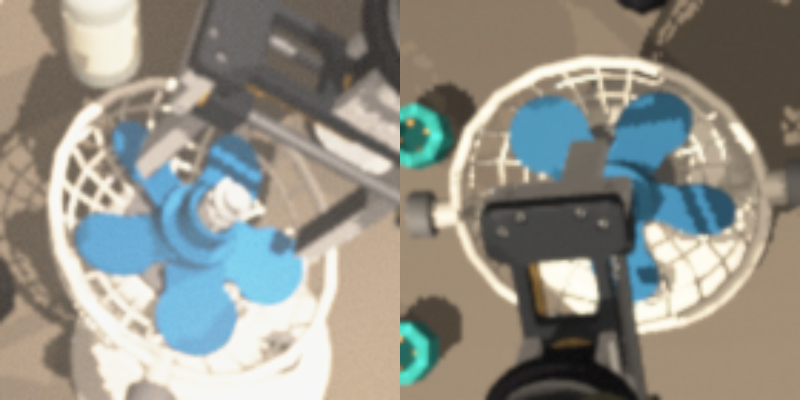

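The left half shows the open fingers straddling the boss and shaft at (225,210), clear of the paddles. I'll descend slowly, short of the hub face.

Call:
servo_tool([
  [[0.012,0.0004,-0.023,0,0,0,0],[0.019,0.0006,-0.037,0,0,0,0],[0.023,0.0008,-0.0445,0,0,0,0],[0.023,0.0008,-0.0445,0,0,0,0],[0.023,0.0008,-0.0445,0,0,0,0]],
])

```text
clock: 13.95
eef_pos: [503.0, 217.5, 170.7]
eef_rot: [2.621, -0.008, 1.633]
wrist_force: [0.2, 0.6, -0.5]
finger_gap: 94.1
finger_force: 0.0
```

```bash
python3 -c "
from g import *
st();go(seat-15.5*n,tilt(3))"
```

```text
clock 13.95
joints [ 0.4257  0.095   1.9432 -0.2941  0.6296  0.5618]
eef_pos [502.964  217.4978 170.6551]
eef_rot [ 2.6205 -0.0075  1.6334]
wrist_force [ 0.2035  0.6057 -0.4693]
moment [-0.0425  0.1531 -0.0066]
finger_gap 94.06988967031035
finger_force 0.0
along n -15.799800533282482 off ex,ey -0.7115338759956121 -0.20684188991972793 yangle 2.8910677605072657 tilt err 0.14293797075413098
 shift [0.0009 0.0004 0.0012] turn [-0.0001 -0.0008  0.0006] mm 0.7993399676429158 deg 0.1796949585860254
```

Call:
servo_tool([
  [[0.0011,0.0004,0.001,0,0,0,0.8],[0.0011,0.0004,0.001,0,0,0,0.8],[0.0011,0.0004,0.001,0,0,0,0.8],[0.0011,0.0004,0.001,0,0,0,0.8],[0.0011,0.0004,0.001,0,0,0,0.8],[0.0011,0.0004,0.001,0,0,0,0.8],[0.0011,0.0004,0.001,0,0,0,0.8],[0.0011,0.0004,0.001,0,0,0,0.8]],
], newtons=40)

```text
clock: 14.75
eef_pos: [503.5, 217.8, 171.2]
eef_rot: [2.62, -0.008, 1.634]
wrist_force: [0.1, 0.4, -0.0]
finger_gap: 33.3
finger_force: 0.0
```

```bash
python3 -c "
from g import *
st();print(n*10/500)"
```

```text
clock 14.75
joints [ 0.4256  0.0954  1.9413 -0.2935  0.6307  0.5609]
eef_pos [503.4953 217.7546 171.2442]
eef_rot [ 2.6202 -0.0076  1.6336]
wrist_force [ 0.1008  0.4278 -0.0062]
moment [-0.0185  0.1294 -0.0065]
finger_gap 33.321511210228934
finger_force 0.0
along n -15.564373381337095 off ex,ey 0.04280331454618882 0.059207585019840095 yangle 2.899662854528804 tilt err 0.1256002593439348
[-0.01   -0.0008  0.0173]
```

Fingers have just arrived, so I'll let the grip build, then draw slowly.

Call:
servo_tool([
  [[0,0,0,0,0,0,0.8],[0,0,0,0,0,0,0.8]],
])

```text
clock: 14.95
eef_pos: [503.5, 217.7, 171.2]
eef_rot: [2.62, -0.008, 1.634]
wrist_force: [0.1, 0.4, 0.0]
finger_gap: 32.5
finger_force: 40.0
```

Call:
servo_tool([
  [[-0.003,-0.0002,0.005,0,0,0,0.8],[-0.006,-0.0005,0.0104,0,0,0,0.8],[-0.01,-0.0008,0.0173,0,0,0,0.8],[-0.01,-0.0008,0.0173,0,0,0,0.8]],
])

```text
clock: 15.35
eef_pos: [498.4, 217.4, 180.5]
eef_rot: [2.619, -0.008, 1.634]
wrist_force: [-0.6, 0.6, -1.7]
finger_gap: 32.3
finger_force: 40.0
```

```bash
python3 -c "
from g import *
st();go(seat+65*n,Ro.from_euler('xyz',manip.read_state()['eef_rot']))"
```

```text
clock 15.35
joints [ 0.4299  0.072   1.9428 -0.2884  0.6519  0.5569]
eef_pos [498.4457 217.4155 180.5489]
eef_rot [ 2.6195 -0.0079  1.6336]
wrist_force [-0.5825  0.5826 -1.6913]
moment [-0.0365  0.2583 -0.0059]
finger_gap 32.274192473289006
finger_force 39.997197957127355
along n -4.975808787639098 off ex,ey 0.3086093795455249 0.12524370786311864 yangle 2.8943073460664324 tilt err 0.08120548880261677
 shift [-0.0703 -0.0056  0.1209] turn [0. 0. 0.] mm 69.97660138374636 deg 0.0
```

Call:
servo_tool([
  [[-0.015,-0.0012,0.026,0,0,0,0.8],[-0.03,-0.0024,0.052,0,0,0,0.8],[-0.045,-0.0036,0.078,0,0,0,0.8],[-0.06,-0.0048,0.104,0,0,0,0.8],[-0.075,-0.006,0.13,0,0,0,0.8],[-0.09,-0.007,0.155,0,0,0,0.8],[-0.09,-0.007,0.155,0,0,0,0.8]],
])

```text
clock: 16.05
eef_pos: [453.5, 214.1, 259.1]
eef_rot: [2.618, -0.009, 1.634]
wrist_force: [-0.3, 0.5, -1.5]
finger_gap: 32.2
finger_force: 40.0
```

```bash
python3 -c "
from g import *
st()
a=shot('side','draw.png')
for y in (1.0,1.3,1.6,0.):go([539.3,-252,100],down(y),y)"
```

```text
clock 16.05
joints [ 0.4716 -0.1126  1.9309 -0.2582  0.8496  0.535 ]
eef_pos [453.5216 214.108  259.1128]
eef_rot [ 2.6175 -0.0088  1.6339]
wrist_force [-0.2966  0.4653 -1.5081]
moment [-0.0057  0.2145 -0.0045]
finger_gap 32.23670172183167
finger_force 39.99702036555391
along n 85.58516229767211 off ex,ey 0.5701677915609317 0.282641162671395 yangle 2.883646708771529 tilt err 0.05876376113946626
1.0 shift [ 0.1714 -0.932  -0.3158] turn [ 0.04    0.1644 -0.1964] mm 499.42751209789833 deg 46.65728007848517
1.3 shift [ 0.1714 -0.932  -0.3158] turn [ 0.0148  0.1665 -0.1031] mm 499.42751209789833 deg 35.35708652185535
1.6 shift [ 0.1714 -0.932  -0.3158] turn [-0.0102  0.1661 -0.0098] mm 499.42751209789833 deg 30.009344478719125
0.0 shift [ 0.1714 -0.932  -0.3158] turn [ 0.1252  0.1375 -0.5063] mm 499.42751209789833 deg 97.09616715441726
```

View pics/draw.png

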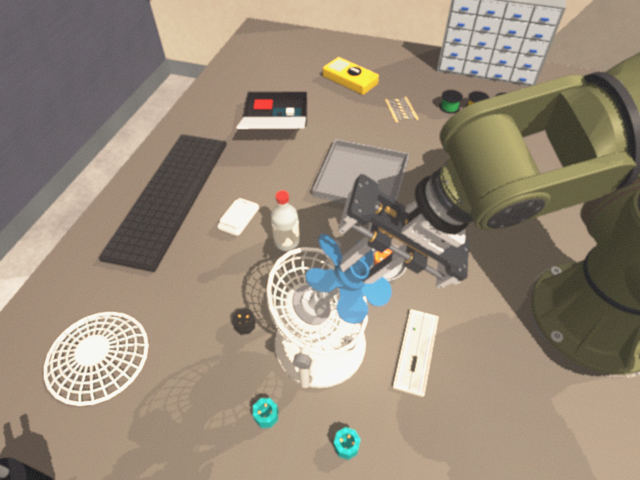

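The blade is off the shaft and held in the gripper near (350,285). I'll carry it high to the tray.

Call:
servo_tool([
  [[-0.02,-0.02,0.07,0,0,0,0.8],[-0.01,-0.1,0.1,0,0.02,0,0.8],[0.01,-0.19,0.1,0.015,0.166,-0.103,0.8],[0.03,-0.28,0.1,0.015,0.166,-0.103,0.8],[0.05,-0.37,0.08,0.015,0.166,-0.103,0.8],[0.07,-0.46,0.05,0.015,0.166,-0.103,0.8],[0.09,-0.55,0.02,0.015,0.166,-0.103,0.8],[0.12,-0.64,-0.02,0.015,0.166,-0.103,0.8],[0.14,-0.73,-0.06,0.015,0.166,-0.103,0.8],[0.15,-0.82,-0.1,0.015,0.166,-0.103,0.8]],
])

```text
clock: 17.1
eef_pos: [528.6, -197.2, 205.6]
eef_rot: [-3.141, -0.0, 1.3]
wrist_force: [1.0, -0.3, -0.7]
finger_gap: 32.0
finger_force: 40.0
```

```bash
python3 -c "
from g import *
st()
go([539.3,-252,80],down(1.3))"
```

```text
clock 17.1
joints [-0.4221  0.3322  1.4784  0.0002  1.3321 -0.1514]
eef_pos [ 528.6204 -197.2366  205.5732]
eef_rot [-3.1406 -0.0004  1.3   ]
wrist_force [ 1.029  -0.2852 -0.6936]
moment [-0.0015 -0.0958 -0.007 ]
finger_gap 32.04549847945424
finger_force 39.99812879017554
along n 17.516895746720984 off ex,ey 38.94440437916881 -413.9695138454224 yangle -18.899016912712167 tilt err 30.046874786278433
 shift [ 0.0214 -0.1095 -0.2511] turn [-0.0002 -0.0003 -0.    ] mm 137.41078199472452 deg 0.06218459718244266
```

Call:
servo_tool([
  [[0.015,-0.07,-0.05,0,0,0,0.8],[0.0214,-0.1095,-0.12,0,0,0,0.8],[0.0214,-0.1095,-0.19,0,0,0,0.8],[0.0214,-0.1095,-0.24,0,0,0,0.8],[0.0214,-0.1095,-0.251,0,0,0,0.8],[0.0214,-0.1095,-0.251,0,0,0,0.8]],
])

```text
clock: 17.7
eef_pos: [538.8, -249.8, 81.5]
eef_rot: [-3.14, -0.001, 1.3]
wrist_force: [0.9, 0.3, -0.2]
finger_gap: 31.7
finger_force: 40.0
```

Run:
```python
from m import *
from g import *
st()
for nm in('side','top'):
    c=shot(nm,nm+'_pl.png');P=pts(c);h=cv2.cvtColor(c['frame'],cv2.COLOR_RGB2HSV)
    m=(h[...,0]>95)&(h[...,0]<115)&(h[...,1]>120)&(np.hypot(P[...,0]-539,P[...,1]+252)<95)
    q=P[m];print(nm,m.sum());print(q.min(0),q.max(0),'z pct',np.percentile(q[:,2],[2,10,25,50,75,90,98]))
    A=np.c_[q[:,:2]-[539,-252],np.ones(len(q))];k,*_=np.linalg.lstsq(A,q[:,2],rcond=None);print('plane',k)
```

```text
clock 17.7
joints [-0.4959  0.5216  1.5133  0.0002  1.1083 -0.2254]
eef_pos [ 538.8171 -249.7899   81.4811]
eef_rot [-3.14   -0.0006  1.3002]
wrist_force [ 0.9214  0.2608 -0.1648]
moment [ 0.0087 -0.0793  0.0537]
finger_gap 31.748035888812662
finger_force 39.997307725134306
along n -93.02286734839966 off ex,ey -14.12802382438362 -470.79358734296375 yangle -18.892133780886518 tilt err 30.072455024253117
side 523
[ 469.2805 -316.6193   60.1206] [ 604.335  -181.3614   98.619 ] z pct [61.5774 63.8482 66.7647 70.7075 75.4317 82.9111 96.3095]
plane [ 0.1205  0.0304 75.2267]
top 1360
[ 472.6188 -254.6078   58.0839] [ 607.3202 -176.8347  187.2245] z pct [61.8366 63.8651 66.5142 70.1183 74.7903 79.1546 94.3775]
plane [ 0.0149 -0.0435 72.6327]
```

View pics/side_pl.png

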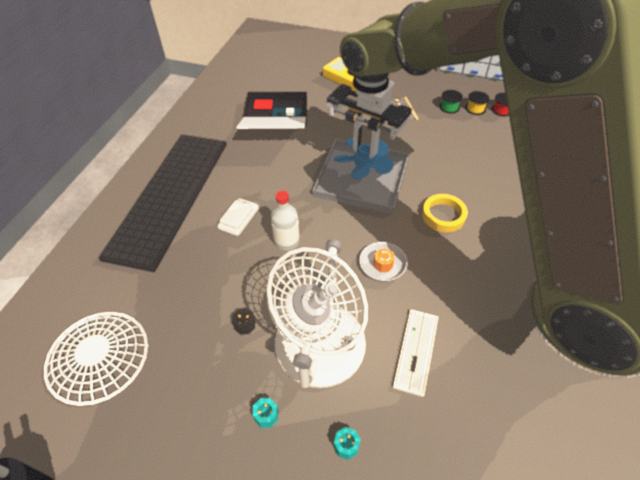

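The blade hangs level over the tray at (370,160), and the nut stands in the dish at (384,260). The hub underside is about 24.5 mm below the TCP, so contact should come at TCP z ≈ 28.5.

Call:
servo_tool([
  [[0.001,-0.003,-0.04,0,0,0,0.8],[0.001,-0.003,-0.07,0,0,0,0.8],[0.001,-0.003,-0.09,0,0,0,0.8],[0.001,-0.003,-0.096,0,0,0,0.8],[0.001,-0.003,-0.098,0,0,0,0.8],[0.001,-0.003,-0.098,0,0,0,0.8]],
])

```text
clock: 18.4
eef_pos: [539.8, -251.4, 33.9]
eef_rot: [3.141, -0.0, 1.3]
wrist_force: [-1.3, -0.1, -1.2]
finger_gap: 31.9
finger_force: 40.0
```

Call:
servo_tool([
  [[0,0,-0.002,0,0,0,0.8],[0,0,-0.003,0,0,0,0.8],[0,0,-0.003,0,0,0,0.8]],
])

```text
clock: 18.7
eef_pos: [539.7, -251.3, 32.1]
eef_rot: [3.141, -0.0, 1.3]
wrist_force: [-0.5, -0.1, -1.3]
finger_gap: 32.1
finger_force: 40.0
```

Call:
servo_tool([
  [[0,0,-0.002,0,0,0,0.8],[0,0,-0.004,0,0,0,0.8],[0,0,-0.004,0,0,0,0.8]],
])

```text
clock: 19.0
eef_pos: [539.5, -251.3, 29.7]
eef_rot: [-3.141, -0.0, 1.3]
wrist_force: [0.5, -0.2, -0.8]
finger_gap: 32.3
finger_force: 40.0
```

Call:
servo_tool([
  [[0,0,-0.001,0,0,0,0.8],[0,0,-0.002,0,0,0,0.8],[0,0,-0.002,0,0,0,0.8]],
])

```text
clock: 19.3
eef_pos: [539.6, -251.4, 29.4]
eef_rot: [3.141, -0.0, 1.3]
wrist_force: [-3.1, 0.3, 6.3]
finger_gap: 32.1
finger_force: 40.0
```

Contact (+6 N). Now I'll release and lift.

Call:
servo_tool([
  [[0,0,0.0005,0,0,0,0.6],[0,0,0.0005,0,0,0,0.5],[0,0,0.0005,0,0,0,0.4],[0,0,0.0005,0,0,0,0.3],[0,0,0.0005,0,0,0,0.3],[0,0,0.01,0,0,0,0.3],[0,0,0.05,0,0,0,0.3],[0,0,0.13,0,0,0,0.3],[0,0,0.22,0,0,0,0.3],[-0.05,0,0.3,0,0,0,0.3]],
])

```text
clock: 20.3
eef_pos: [515.5, -251.1, 181.2]
eef_rot: [3.14, -0.0, 1.301]
wrist_force: [-0.7, -0.5, 0.2]
finger_gap: 65.9
finger_force: 0.0
```

Call:
servo_tool([
  [[-0.25,-0.2,0.1,0,0,0,0.3],[-0.25,-0.2,0.1,0,0,0,0.3],[-0.25,-0.2,0.1,0,0,0,0.3],[-0.25,-0.2,0.1,0,0,0,0.3],[-0.25,-0.2,0.1,0,0,0,0.3]],
])

```text
clock: 20.8
eef_pos: [388.2, -352.8, 230.3]
eef_rot: [3.14, 0.001, 1.297]
wrist_force: [0.3, -0.3, 1.0]
finger_gap: 65.5
finger_force: 0.0
```

Run:
```python
from m import *
from g import *
for nm in('side','top'):
    c=shot(nm,nm+'_end.png');P=pts(c);h=cv2.cvtColor(c['frame'],cv2.COLOR_RGB2HSV)
    m=(h[...,0]>95)&(h[...,0]<115)&(h[...,1]>120)&(np.hypot(P[...,0]-539,P[...,1]+252)<95)&(P[...,2]<80)
    q=P[m];print(nm,m.sum(),q.min(0),q.max(0),'z pct',np.percentile(q[:,2],[2,25,50,75,98]))
```

```text
side 393 [ 470.9304 -316.6735    6.0083] [ 607.3027 -179.2715   46.809 ] z pct [10.1095 15.7083 19.0356 22.128  43.7169]
top 2561 [ 468.4341 -314.7044    1.3661] [ 608.4841 -177.1824   47.9127] z pct [ 8.3063 14.0805 18.2193 22.5938 43.7959]
```

View pics/top_end.png

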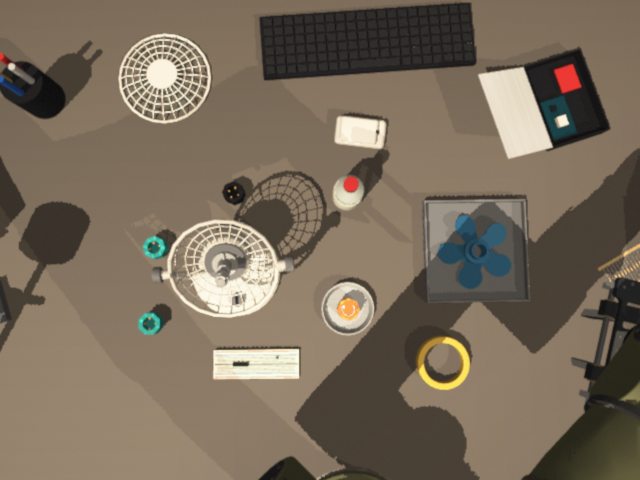

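View pics/side_end.png

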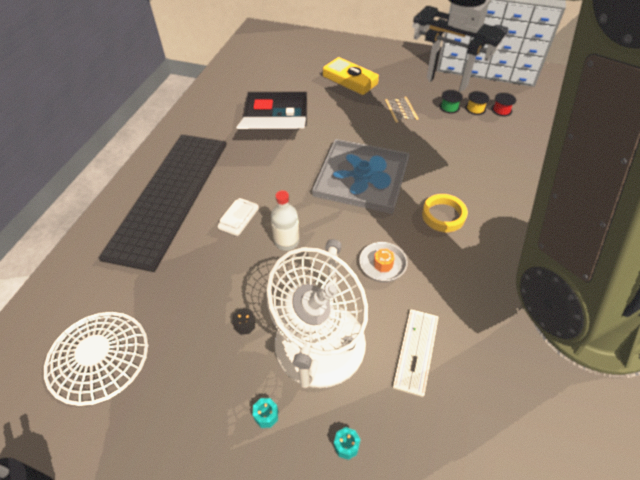

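The blade lies flat and centred in the tray (top view (477,250), boss top at about 44 mm as it should be). The nut is in the dish at (348,308), and the bottle, tape, breadboard and mouse haven't moved.

```bash
python3 -c "
from cell import manip
print(manip.sign_off())"
```

```text
the job is handed in; nothing more can be done
None
```

The job is done and handed in at about 21 s: the spinner nut is in the steel dish, the blade lies flat in the wash tray, and the bottle, tape, breadboard and mouse were left where they were.

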